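# Line up the reference tiles and hold the bead tray over the viewing panel

### The job

Line up the three coloured reference tiles in an even row on the viewing panel, one centred squarely inside each of the three marked squares (any tile on any square). Then pick up the blue bead tray (the white upright rib is its handle) and carry it level, so that the loose red bead never leaves its pocket, to the viewing panel. Finish while holding it still and level with the bead above the black ring and the tray's underside about 10 cm above the panel: do not put it down or let go; leave the bottles and the other things on the desk where they are.

Things in the scene. Friction and masses are not known exactly. Their poses are not given: they have to be found in the camera images.
- panel: viewing panel: white slab with grey border, 250 mm (its x) x 260 mm (its y), 12 mm thick, fixed to the desk, on the left or the right of the desk; origin at the centre of its underside, its x axis points away from the robot from the tiles across the row of squares to the ring, y along the row, z up. The top face is flat (markings are only printed) at 12 mm
- square0 (a point): marked square at the panel's -y end (70 mm from the middle one) of the row on the viewing panel: dark outline, 46.5 mm inside; the point is its centre on the panel's top face. The squares' sides are parallel to the panel's; any tile may go on any square
- square1 (a point): marked square in the middle of the row on the viewing panel: dark outline, 46.5 mm inside; the point is its centre on the panel's top face. The squares' sides are parallel to the panel's; any tile may go on any square
- square2 (a point): marked square at the panel's +y end (70 mm from the middle one) of the row on the viewing panel: dark outline, 46.5 mm inside; the point is its centre on the panel's top face. The squares' sides are parallel to the panel's; any tile may go on any square
- ring (a point): black ring printed on the panel, 36 mm across, 75 mm beyond the middle square (panel +x); the point is its centre on the panel's top face
- tile_red: reference tile, bright red, 42 x 42 x 12 mm, 45 g, lying loose on the viewing panel in front of the row of squares; origin at the centre of its underside, x and y along its sides, z up
- tile_orange: reference tile, orange, 42 x 42 x 12 mm, 45 g, lying loose on the viewing panel in front of the row of squares; origin at the centre of its underside, x and y along its sides, z up
- tile_brown: reference tile, dark brown, 42 x 42 x 12 mm, 45 g, lying loose on the viewing panel in front of the row of squares; origin at the centre of its underside, x and y along its sides, z up
- tray: loose bead tray, blue, 160 (x) x 90 mm (y), floor 4 mm, edge 8 mm high all round, 0.13 to 0.22 kg, balanced about its middle; on the side of the desk away from the panel. White upright rib to grip it by in the middle: 56 mm along x, 14 mm thick (y), top 50 mm above the underside. Pocket at +x, six empty wells at -x. Origin: centre of the underside, under the rib; z up
- pocket (a point): centre of the bead at rest in the middle of the tray's pocket: 52 mm from the tray's origin along its +x, 14 mm above the underside. The pocket is a white ring, 32 mm inside and 38 mm outside diameter, standing only 3 mm above the tray's floor
- bead_center (a point): centre of the loose red bead, a ball 20 mm across, 12 g, that rolls freely inside the pocket and rolls out if the tray is tipped about 45 degrees or jerked
- dropper_a: bystander: small white dropper bottle, green tip, 26 mm across, 62 mm tall, loose and upright near the middle of the desk; origin at the centre of its underside. Leave it alone
- dropper_b: bystander: small white dropper bottle, yellow tip, 26 mm across, 62 mm tall, loose and upright near the middle of the desk; origin at the centre of its underside. Leave it alone

How it is judged:
By the outcome, as a careful person would: the job done as asked, in the order asked, and still so for the second after the job is handed in, while the arm keeps its last pose, push and grip.
It also fails if it takes over 67 s, if anything falls off the work surface, if the arm or the gripper's body presses on something with over 40 N, if the wrist force passes 120 N, or if a joint passes its speed limit or range.

### The arm

A 6-joint arm with a two-finger parallel gripper is mounted at the origin on the work surface. World frame = base frame: x ahead of the robot, y to its left, z up, the work surface at z = 0. Lengths are in m, angles in degrees, forces in N, time in s.
With the tool pointing down it reaches from about 0.375 to 0.9 m from the base axis. Payload 3.1 kg.
Tool frame: the origin (TCP) lies midway between the tips of the shut fingers; the grasp point (between the pads) lies 19 mm behind it; z points along the fingers, y is the line along which they close (so a half turn about z gives the same grasp; the last joint's range is limited). The gripper opens to 87 mm and grips with 3 to 60 N. Pads are 19 mm wide; open, the fingers measure 117 mm over their backs; the gripper's body (75 mm by 190 mm) begins 51 mm behind the grasp point.
Start: joints at [57.668, 30.224, 82.088, -0, 67.689, -10.227], TCP at [0.235, 0.579, 0.223] pointing down, gripper open.
Joint ranges: [-176.69, 176.69], [-43.24, 126.21], [12.49, 139.97], [-82, 262], [0, 151.66], [-163.58, 163.58]. Speed limits (degrees/s): [159.86, 159.86, 180, 180, 180, 180].

### API

Orientations are given as a 3x3 rotation matrix whose columns are the frame's x, y, z axes.
In Python, from rig import bot gives the robot as it stands.
- The arm moves only by the tool steer_hand, called after "Request:" as a command line: name --pt "numbers of a row" for each row, then --argument value for the rest. Schema: {"type":"object","properties":{"ticks":{"type":"array","items":{"type":"array","items":{"type":"number"},"minItems":7,"maxItems":7},"minItems":1,"maxItems":20},"only":{"type":"string"},"quiet":{"type":"boolean"},"lines":{"type":"string"}},"required":["ticks"],"additionalProperties":false}. ticks is a list of rows, 1 to 20 of them, each of 7 numbers: dx, dy, dz in m, then a rotation vector rx, ry, rz in degrees, then the opening from 0.0 (shut) to 1.0 (fully open); each row is the pose to reach, as a shift and turn from the pose commanded when the call began, along the tool's axes at that moment; what a row does not reach only later rows make up. A row lasts 1/10 s, in which the tool goes at most 0.05 m and 8.59 degrees, less where a joint would pass 70% of its speed; a pose out of reach is approached as far as the arm can. The fingers move at their own pace and stop on an object; the grip force is fixed at half the most. Time passes only in rows, so rows that do not move let the fingers close. The tool returns the time, the measured TCP pose, the force, the opening and the grip force at its end. only (a regular expression) keeps the lines of the reply that match it, lines (a string "A,B") keeps lines A to B, and quiet returns only ok. Input that does not fit is refused with a message, and nothing moves.
- bot.read_state(): the state, without advancing time (a new reading comes with each control period).
- bot.capture(name): name is "scene" or "side" or "wrist"; returns a dict with "color" (480x640x3 uint8, red, green, blue), "K" (3x3 intrinsics, pixels), "view" (4x4, takes a point from world to camera coordinates); the wrist camera has in their place "mount" (4x4, takes a point from camera to tool coordinates, whose origin is the TCP and whose axes are the flange's). Camera axes: x right, y up, looking along -z (the intrinsics and any distortion apply to the point x, -y, -z); pixel columns grow to the right and rows downward; lengths in m; the calibration is good to about 2 mm. The wrist camera is an equidistant fisheye: a pixel r from the principal point sees the ray r / f radians off the axis. A picture is of the moment at which its call begins: read the wrist's pose just before it. There is no depth.
- bot.hand_in(): hands the job in; it is judged then, once.
The state is a dict: "time_s": time; "joint_positions": joint angles; "qvel": joint speeds; "tau": joint torques, N m; "position": TCP position; "tcp_rot": TCP orientation; "force": force on the tool from outside, world axes, zero at the start; "moment": the same for the moment, N m; "opening": opening from 0.0 (shut) to 1.0 (fully open); "grasp_force": force on a finger pad.
Only numpy, scipy, OpenCV 4.12 (cv2) and the standard library are available. Lean on these libraries where they do the work, as an engineer would, in place of code of your own. Each camera call takes 0.05 s, during which the arm holds its last target. There are 200 camera calls.

## Working session

There is one attempt and no reset: what is moved stays moved. The work goes in short steps, Python scripts to look and compute and a tool call to move; the robot and the scene stay as the last step left them, time stands still between calls to the robot, and variables do not carry over. Pictures are saved under pics/ and viewed, at most 10 in all, crops included, and the job is handed in when it is done.

```bash
ls; mkdir -p pics; python3 - <<'E'
from rig import bot
import cv2,numpy as np
s=bot.read_state();print(s['time_s'],s['position'],s['tcp_rot'],s['opening'])
ims=[]
for n in ("scene","side"):
    c=bot.capture(n);cv2.imwrite(f'pics/{n}0.png',c['color'][:,:,::-1]);print(n,c['K'],c['view'],[k for k in c])
s=bot.read_state();c=bot.capture("wrist");cv2.imwrite('pics/wrist0.png',c['color'][:,:,::-1]);print(c['K'],c['mount'],c.keys())
E
```

```text
pics
rig.py
0.0 [0.23475849 0.57845304 0.22157819] [[-9.26513579e-01  3.76259606e-01 -1.13899568e-03]
 [ 3.76261143e-01  9.26511890e-01 -1.80839148e-03]
 [ 3.74868374e-04 -2.10405908e-03 -9.99997716e-01]] 0.9996801151676521
scene [[561.1545815    0.         322.24306774]
 [  0.         561.1545815  229.87105337]
 [  0.           0.           1.        ]] [[ 0.18711286  0.98231113  0.00732232 -0.09300685]
 [-0.78058045  0.14415306  0.60820561  0.4213914 ]
 [ 0.5963916  -0.11951875  0.79374575 -1.51122901]
 [ 0.          0.          0.          1.        ]] ['color', 'K', 'view']
side [[483.02429932   0.         311.80649406]
 [  0.         483.02429932 244.51637155]
 [  0.           0.           1.        ]] [[ 0.78921197 -0.61394688 -0.01461795 -0.45716232]
 [ 0.42077083  0.52324499  0.74105775 -0.29246291]
 [-0.44732133 -0.59100245  0.67128215 -0.60762844]
 [ 0.          0.          0.          1.        ]] ['color', 'K', 'view']
[[371.64829954   0.         320.64282365]
 [  0.         371.64829954 244.0130778 ]
 [  0.           0.           1.        ]] [[-6.79799981e-05  9.68167773e-01  2.50302134e-01  6.94812954e-02]
 [ 9.99999889e-01  1.82726538e-04 -4.35193871e-04 -5.71709692e-04]
 [-4.67077523e-04  2.50302077e-01 -9.68167678e-01 -1.61602969e-01]
 [ 0.00000000e+00  0.00000000e+00  0.00000000e+00  1.00000000e+00]] dict_keys(['color', 'K', 'mount'])
```

View pics/scene0.png

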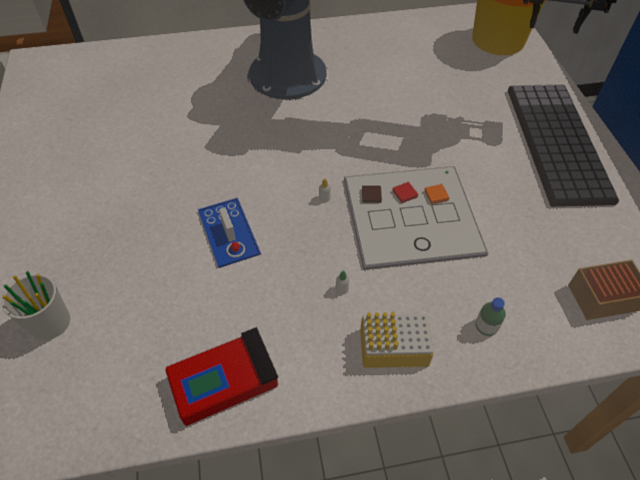

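View pics/wrist0.png

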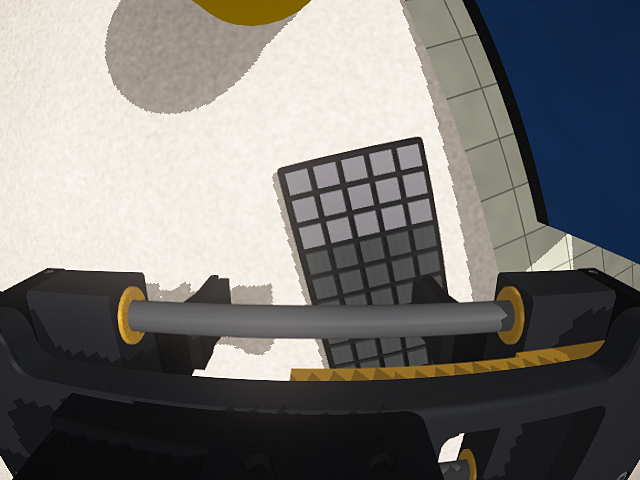

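The scene view shows the panel on the right, with the tiles at (372,194) brown, (405,191) red and (437,193) orange. The squares are at (381,219), (413,216) and (446,213), and the ring is at (422,244). The tray is at (229,232) with its pocket at (235,248), and the droppers are at (325,190) and (343,282). The wrist view shows only the keyboard.

```bash
cat > h.py <<'E'
import cv2,numpy as np
from rig import bot
def cap(n):
    s=bot.read_state();c=bot.capture(n);c['name']=n
    if n=='wrist':
        T=np.eye(4);T[:3,:3]=s['tcp_rot'];T[:3,3]=s['position'];c['T']=T@c['mount']
    else: c['T']=np.linalg.inv(c['view'])
    return c
def cast(c,uv,z):
    uv=np.atleast_2d(np.asarray(uv,float));K=c['K']
    p=np.c_[(uv[:,0]-K[0,2])/K[0,0],(uv[:,1]-K[1,2])/K[1,1]]
    if c['name']=='wrist':
        r=np.linalg.norm(p,axis=1);k=np.sin(r)/np.maximum(r,1e-9)
        d=np.c_[p[:,0]*k,-p[:,1]*k,-np.cos(r)]
    else: d=np.c_[p[:,0],-p[:,1],-np.ones(len(p))]
    d=d@c['T'][:3,:3].T;o=c['T'][:3,3]
    return o+d*((z-o[2])/d[:,2])[:,None]
def rect(P):  # min-area rect of world points: centre, size, yaw mod 90
    (cx,cy),(w,h),a=cv2.minAreaRect((P[:,:2]*1000).astype(np.float32)); 
    return round(cx/1000,4),round(cy/1000,4),round(w,1),round(h,1),round((a+45)%90-45,1)
def blobs(m,amin=60):
    cs,_=cv2.findContours(m.astype(np.uint8),cv2.RETR_CCOMP,cv2.CHAIN_APPROX_NONE)
    return [k for k in cs if cv2.contourArea(k)>amin]
def show(c,z=.012,panelonly=None):
    im=c['color'];hsv=cv2.cvtColor(im,cv2.COLOR_RGB2HSV).astype(int);H,S,V=hsv[...,0],hsv[...,1],hsv[...,2]
    M={'red':((H<5)|(H>174))&(S>150)&(V>90),'orange':(H>=7)&(H<18)&(S>170)&(V>150),'brown':(H<18)&(S>70)&(V<120)&(V>25)}
    for n,m in M.items():
        for k in blobs(m):
            P=cast(c,k[:,0],.024);r=rect(P)
            if 25<r[2]<70 and 25<r[3]<70: print(n,r,'px',k[:,0].mean(0).round())
    dark=(V<130)
    for k in blobs(dark,200):
        P=cast(c,k[:,0],.012);r=rect(P)
        if 28<r[2]<60 and 28<r[3]<60: print('dark',r,'px',k[:,0].mean(0).round(),'area',cv2.contourArea(k))
    blue=(H>100)&(H<125)&(S>130)
    for k in blobs(blue,300):
        r=rect(cast(c,k[:,0],.008)); print('blue',r,'px',k[:,0].mean(0).round())
E
python3 - <<'E'
from h import *
for n in('scene','side'):
    print(n);c=cap(n);show(c)
E
```

```text
scene
red (0.4849, 0.1861, 40.8, 40.1, 16.1) px [405. 191.]
orange (0.4997, 0.2538, 37.4, 37.3, 4.1) px [437. 192.]
brown (0.4768, 0.1117, 39.1, 44.2, -14.4) px [372. 193.]
dark (0.5412, 0.1191, 53.1, 54.1, -3.1) px [381. 219.] area 451.0
dark (0.5412, 0.1192, 48.7, 48.7, -3.1) px [381. 219.] area 370.0
dark (0.5447, 0.189, 53.2, 54.2, -2.6) px [413. 216.] area 450.5
dark (0.5448, 0.1889, 49.0, 48.7, -3.1) px [413. 216.] area 363.5
dark (0.5482, 0.2588, 48.5, 49.1, -2.9) px [445. 213.] area 359.5
dark (0.4685, 0.1127, 50.9, 52.5, -10.4) px [370. 194.] area 376.5
blue (0.8365, -0.2723, 45.8, 71.0, 14.4) px [204. 384.]
blue (0.8359, -0.2722, 35.2, 54.9, 14.1) px [205. 383.]
blue (0.5109, -0.2038, 160.2, 87.6, 11.6) px [228. 232.]
blue (0.509, -0.2012, 150.1, 42.9, 8.7) px [229. 232.]
blue (0.167, 0.8706, 111.0, 666.7, -29.8) px [627.  88.]
side
red (0.4757, 0.1817, 44.1, 42.5, 18.6) px [210. 234.]
orange (0.4948, 0.2507, 39.6, 35.9, 3.9) px [201. 212.]
brown (0.4684, 0.1068, 47.3, 39.2, -11.1) px [227. 258.]
brown (0.4691, 0.165, 35.9, 54.2, -29.3) px [210. 239.]
dark (0.5386, 0.1178, 52.1, 51.2, -2.7) px [256. 242.] area 467.5
dark (0.5384, 0.1179, 50.5, 48.0, -2.1) px [256. 242.] area 421.5
dark (0.5421, 0.1876, 52.0, 52.1, -2.2) px [238. 223.] area 407.5
dark (0.5422, 0.1874, 50.7, 48.7, -2.1) px [239. 223.] area 372.5
blue (0.5041, -0.2058, 159.0, 89.1, 11.5) px [357. 373.]
blue (0.5254, -0.1964, 104.0, 47.3, 8.1) px [365. 357.]
blue (0.8929, -0.2534, 45.6, 71.5, 14.1) px [541. 270.]
blue (0.8939, -0.2525, 38.1, 56.3, 14.4) px [540. 269.]
blue (0.5398, 1.4189, 1479.7, 332.9, -12.2) px [48. 78.]
```

View pics/side0.png

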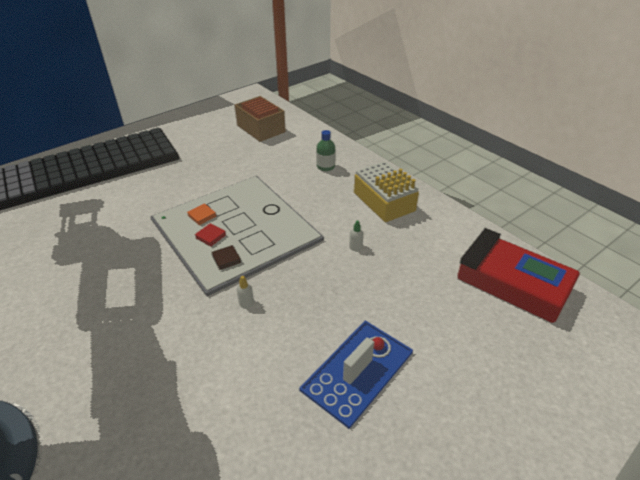

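The side view shows the panel at left with the tiles at (201,212), (210,234) and (227,258), and the tray at (357,373). Next I'll move the wrist camera over the panel, with the fingers set to close along panel x.

Request:
steer_hand --pt "-0.441 -0.328 0 0 0 71 0.7" --pt "-0.441 -0.328 0 0 0 71 0.7" --pt "-0.441 -0.328 0 0 0 71 0.7" --pt "-0.441 -0.328 0 0 0 71 0.7" --pt "-0.441 -0.328 0 0 0 71 0.7" --pt "-0.441 -0.328 0 0 0 71 0.7" --pt "-0.441 -0.328 0 0 0 71 0.7" --pt "-0.441 -0.328 0 0 0 71 0.7" --pt "-0.441 -0.328 0 0 0 71 0.7" --pt "-0.441 -0.328 0 0 0 71 0.7" --pt "-0.441 -0.328 0 0 0 71 0.7" --pt "-0.441 -0.328 0 0 0 71 0.7" --pt "-0.441 -0.328 0 0 0 71 0.7" --pt "-0.441 -0.328 0 0 0 71 0.7" --pt "-0.441 -0.328 0 0 0 71 0.7"

```text
time_s: 1.75
position: [0.5192, 0.1105, 0.2225]
tcp_rot: [[0.052, 0.999, -0.001], [0.999, -0.052, 0.0], [0.0, -0.001, -1.0]]
force: [-0.9, -0.0, 0.5]
opening: 0.698
grasp_force: 0.0
```

```bash
python3 - <<'E'
from h import *
print(bot.read_state()['tcp_rot'].round(3),bot.read_state()['joint_positions'])
c=cap('wrist');cv2.imwrite('pics/w1.png',c['color'][:,:,::-1]);show(c)
E
```

```text
[[ 0.052  0.999 -0.001]
 [ 0.999 -0.052  0.   ]
 [ 0.    -0.001 -1.   ]] [-6.02929366e-02  2.30149677e+01  9.55414456e+01  1.46523017e-02
  6.14937067e+01  2.92034602e+00]
red (0.8497, -0.3309, 27.8, 54.4, -21.0) px [530. 475.]
red (0.4802, 0.1884, 41.6, 41.3, 15.0) px [278. 143.]
orange (0.4967, 0.255, 41.4, 41.4, 4.2) px [291.  75.]
brown (0.4714, 0.1157, 42.8, 41.5, -11.1) px [274. 217.]
dark (0.47, 0.1134, 44.7, 43.8, -10.7) px [274. 217.] area 1712.5
dark (0.5394, 0.1201, 49.5, 50.0, -2.9) px [341. 207.] area 2332.5
dark (0.5398, 0.1205, 48.3, 48.5, -3.1) px [341. 207.] area 2179.5
dark (0.6175, 0.1861, 34.9, 34.7, -29.0) px [415. 140.] area 848.5
dark (0.543, 0.1899, 50.4, 49.9, -2.6) px [342. 138.] area 2487.0
dark (0.5427, 0.1899, 48.4, 48.7, -2.3) px [342. 138.] area 2303.0
dark (0.5463, 0.2595, 50.9, 50.9, -3.0) px [342.  70.] area 2398.0
dark (0.5468, 0.2598, 49.0, 47.9, -3.0) px [342.  70.] area 2174.0
blue (0.888, 0.2713, 42.9, 25.8, 16.4) px [609.  83.]
```

View pics/w1.png

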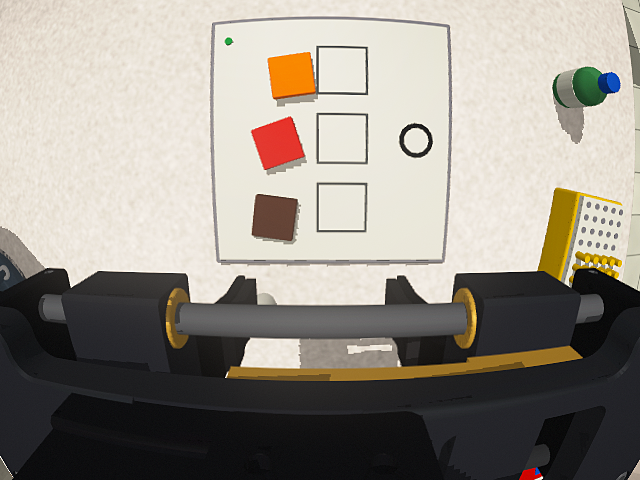

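The wrist view is clear: tiles at (291,75) orange, (278,143) red and (274,217) brown. The squares are at (342,70), (342,138) and (342,207), and the ring is at (415,140). I'll pick up brown first.

Request:
steer_hand --pt "0.0027 -0.048 0.04 0 0 8.1 0.7" --pt "0.0027 -0.048 0.08 0 0 8.1 0.7" --pt "0.0027 -0.048 0.12 0 0 8.1 0.7" --pt "0.0027 -0.048 0.15 0 0 8.1 0.7" --pt "0.0027 -0.048 0.175 0 0 8.1 0.7" --pt "0.0027 -0.048 0.195 0 0 8.1 0.7" --pt "0.0027 -0.048 0.207 0 0 8.1 0.7" --pt "0.0027 -0.048 0.207 0 0 8.1 0.7" --pt "0.0027 -0.048 0.207 0 0 8.1 0.7"

```text
time_s: 2.7
position: [0.4727, 0.115, 0.016]
tcp_rot: [[0.193, 0.981, 0.001], [0.981, -0.193, 0.0], [0.0, 0.001, -1.0]]
force: [-0.8, -0.6, -0.1]
opening: 0.698
grasp_force: 0.0
```

Request:
steer_hand --pt "0 0 0 0 0 0 0.3" --pt "0 0 0 0 0 0 0.3" --pt "0 0 0 0 0 0 0.3" --pt "0 0 0 0 0 0 0.3" --pt "0 0 0 0 0 0 0.3" --pt "0 0 0 0 0 0 0.3"

```text
time_s: 3.3
position: [0.473, 0.1145, 0.0162]
tcp_rot: [[0.194, 0.981, 0.001], [0.981, -0.194, 0.0], [0.0, 0.001, -1.0]]
force: [0.0, 0.4, 6.0]
opening: 0.479
grasp_force: 30.0
```

Request:
steer_hand --pt "0 0 -0.02 0 0 0 0.3" --pt "0 0 -0.03 0 0 0 0.3" --pt "0.009 0.032 -0.03 0 0 -4 0.3" --pt "0.0178 0.065 -0.03 0 0 -8.1 0.3" --pt "0.0178 0.065 -0.015 0 0 -8.1 0.3" --pt "0.0178 0.065 -0.005 0 0 -8.1 0.3" --pt "0.0178 0.065 -0.001 0 0 -8.1 0.3" --pt "0.0178 0.065 -0.0005 0 0 -8.1 0.3" --pt "0.0178 0.065 -0.0005 0 0 -8.1 0.3"

```text
time_s: 4.2
position: [0.5379, 0.1193, 0.0162]
tcp_rot: [[0.054, 0.999, -0.003], [0.999, -0.054, -0.0], [-0.0, -0.003, -1.0]]
force: [-1.5, -0.7, 3.3]
opening: 0.478
grasp_force: 30.0
```

```bash
python3 -c "
from h import *
c=cap('scene');show(c)"|grep -E 'brown|dark'
```

```text
dark (0.8378, -0.2721, 35.0, 54.5, 13.8) px [204. 383.] area 567.0
dark (0.5482, 0.2592, 49.2, 50.8, -2.9) px [445. 212.] area 379.0
```

Request:
steer_hand --pt "0 0 0 0 0 0 0.7" --pt "0 0 0 0 0 0 0.7" --pt "0 0 0 0 0 0 0.7" --pt "0 0 -0.03 0 0 0 0.7" --pt "0 0 -0.08 0 0 0 0.7" --pt "0 0 -0.13 0 0 0 0.7" --pt "0 0 -0.18 0 0 0 0.7" --pt "0 -0.02 -0.207 0 0 0 0.7" --pt "0 -0.02 -0.207 0 0 0 0.7" --pt "0 -0.02 -0.207 0 0 0 0.7" --pt "0 -0.02 -0.207 0 0 0 0.7"

```text
time_s: 5.35
position: [0.5192, 0.1203, 0.2216]
tcp_rot: [[0.054, 0.999, -0.002], [0.999, -0.054, -0.0], [-0.0, -0.002, -1.0]]
force: [0.5, 0.1, 0.6]
opening: 0.696
grasp_force: 0.0
```

```bash
python3 -c "
from h import *
c=cap('wrist');show(c)"
```

```text
red (0.8516, -0.3218, 27.8, 63.5, -21.3) px [531. 475.]
red (0.4799, 0.1885, 41.4, 41.2, 14.9) px [278. 153.]
orange (0.4967, 0.2547, 41.4, 41.8, 4.7) px [292.  84.]
brown (0.5365, 0.1205, 41.2, 41.5, -3.1) px [340. 219.]
dark (0.5394, 0.1196, 49.8, 49.7, -3.1) px [342. 217.] area 2316.0
dark (0.5399, 0.12, 48.7, 48.1, -2.8) px [352. 207.] area 446.5
dark (0.6174, 0.1859, 33.8, 33.8, -1.7) px [416. 149.] area 851.0
dark (0.5429, 0.1899, 51.1, 50.8, -3.2) px [342. 148.] area 2508.5
dark (0.5427, 0.1896, 48.3, 48.8, -2.6) px [342. 148.] area 2333.0
dark (0.5466, 0.2598, 50.8, 50.6, -3.1) px [342.  79.] area 2425.0
dark (0.5466, 0.2597, 48.4, 48.7, -2.8) px [342.  79.] area 2238.5
blue (0.8881, 0.2689, 43.6, 25.8, 15.7) px [610.  91.]
```

Brown is 3.2 mm short in panel x, so I'll regrasp and nudge it. That also gives the TCP bias for the other two tiles.

Request:
steer_hand --pt "0 0.02 0.05 0 0 0 0.7" --pt "0 0.02 0.1 0 0 0 0.7" --pt "0 0.02 0.15 0 0 0 0.7" --pt "0 0.02 0.185 0 0 0 0.7" --pt "0 0.02 0.2 0 0 0 0.7" --pt "0 0.02 0.207 0 0 0 0.7" --pt "0 0.02 0.207 0 0 0 0.4" --pt "0 0.02 0.207 0 0 0 0.4" --pt "0 0.02 0.207 0 0 0 0.4" --pt "0 0.02 0.207 0 0 0 0.4" --pt "0 0.02 0.202 0 0 0 0.4" --pt "-0.0005 0.0232 0.202 0 0 0 0.4" --pt "-0.0005 0.0232 0.2065 0 0 0 0.4" --pt "-0.0005 0.0232 0.2065 0 0 0 0.4" --pt "-0.0005 0.0232 0.2065 0 0 0 0.4" --pt "-0.0005 0.0232 0.2065 0 0 0 0.7" --pt "-0.0005 0.0232 0.2065 0 0 0 0.7" --pt "-0.0005 0.0232 0.2065 0 0 0 0.7"

```text
time_s: 7.2
position: [0.5428, 0.1187, 0.0165]
tcp_rot: [[0.054, 0.999, -0.0], [0.999, -0.054, -0.0], [-0.0, -0.0, -1.0]]
force: [0.5, -0.4, -0.3]
opening: 0.659
grasp_force: 0.0
```

Request:
steer_hand --pt "0 0 -0.04 0 0 0 0.7" --pt "0 0 -0.09 0 0 0 0.7" --pt "0 0 -0.14 0 0 0 0.7" --pt "0 0 -0.18 0 0 0 0.7" --pt "0 -0.03 -0.207 0 0 0 0.7" --pt "0 -0.03 -0.207 0 0 0 0.7" --pt "0 -0.03 -0.207 0 0 0 0.7" --pt "0 -0.03 -0.207 0 0 0 0.7"

```text
time_s: 8.0
position: [0.5128, 0.1202, 0.2226]
tcp_rot: [[0.054, 0.999, -0.001], [0.999, -0.054, -0.0], [-0.0, -0.001, -1.0]]
force: [0.8, -0.6, -0.5]
opening: 0.697
grasp_force: 0.0
```

```bash
python3 -c "
from h import *
c=cap('wrist');show(c)"
```

```text
red (0.8472, -0.3227, 30.5, 63.8, -21.4) px [531. 475.]
red (0.4798, 0.1885, 41.3, 41.2, 15.4) px [284. 152.]
orange (0.4966, 0.2549, 41.3, 41.7, 4.5) px [298.  84.]
brown (0.5412, 0.1195, 41.4, 41.5, -2.8) px [350. 218.]
dark (0.5397, 0.12, 50.0, 50.1, -3.0) px [348. 216.] area 2323.5
dark (0.539, 0.1204, 48.6, 48.7, -3.0) px [339. 207.] area 494.0
dark (0.618, 0.1857, 34.0, 34.2, -1.0) px [422. 149.] area 834.5
dark (0.5429, 0.1901, 50.3, 50.6, -2.5) px [348. 147.] area 2451.0
dark (0.5427, 0.1901, 48.4, 49.2, -2.5) px [348. 147.] area 2336.5
dark (0.5461, 0.2597, 50.7, 52.2, -2.6) px [348.  79.] area 2400.0
dark (0.5465, 0.2596, 49.0, 48.8, -3.1) px [348.  79.] area 2237.5
blue (0.8895, 0.2693, 43.6, 25.5, 12.3) px [613.  92.]
```

Request:
steer_hand --pt "0.04 -0.02 0 0 0 -8 0.7" --pt "0.0662 -0.035 0.03 0 0 -16 0.7" --pt "0.0662 -0.035 0.08 0 0 -18.2 0.7" --pt "0.0662 -0.035 0.13 0 0 -18.2 0.7" --pt "0.0662 -0.035 0.17 0 0 -18.2 0.7" --pt "0.0662 -0.035 0.195 0 0 -18.2 0.7" --pt "0.0662 -0.035 0.207 0 0 -18.2 0.7" --pt "0.0662 -0.035 0.207 0 0 -18.2 0.7" --pt "0.0662 -0.035 0.207 0 0 -18.2 0.7"

```text
time_s: 8.95
position: [0.482, 0.1882, 0.0161]
tcp_rot: [[-0.26, 0.966, -0.0], [0.966, 0.26, -0.0], [0.0, -0.0, -1.0]]
force: [-0.3, 0.0, 0.2]
opening: 0.7
grasp_force: 0.0
```

Request:
steer_hand --pt "0 0 0 0 0 0 0.4" --pt "0 0 0 0 0 0 0.4" --pt "0 0 0 0 0 0 0.4" --pt "0 0 0 0 0 0 0.4" --pt "0 0 0 0 0 0 0.4"

```text
time_s: 9.45
position: [0.4819, 0.1883, 0.0171]
tcp_rot: [[-0.26, 0.966, 0.001], [0.966, 0.26, 0.0], [-0.0, 0.001, -1.0]]
force: [-0.0, 0.7, 3.5]
opening: 0.473
grasp_force: 30.0
```

Request:
steer_hand --pt "0 0 -0.02 0 0 0 0.4" --pt "-0.005 0.02 -0.025 0 0 6 0.4" --pt "-0.01 0.04 -0.025 0 0 12 0.4" --pt "-0.0149 0.0607 -0.02 0 0 18.1 0.4" --pt "-0.0149 0.0607 -0.01 0 0 18.1 0.4" --pt "-0.0149 0.0607 -0.004 0 0 18.1 0.4" --pt "-0.0149 0.0607 -0.004 0 0 18.1 0.4" --pt "-0.0149 0.0607 -0.004 0 0 18.1 0.4" --pt "-0.0149 0.0607 -0.004 0 0 18.1 0.4"

```text
time_s: 10.35
position: [0.5432, 0.1898, 0.0205]
tcp_rot: [[0.052, 0.999, -0.001], [0.999, -0.052, -0.0], [-0.0, -0.001, -1.0]]
force: [0.2, -0.3, -0.6]
opening: 0.48
grasp_force: 30.0
```

Request:
steer_hand --pt "0 0 0.003 0 0 0 0.4" --pt "0 0 0.003 0 0 0 0.4" --pt "0 0 0.003 0 0 0 0.4"

```text
time_s: 10.65
position: [0.544, 0.1897, 0.0176]
tcp_rot: [[0.052, 0.999, -0.0], [0.999, -0.052, -0.0], [-0.0, -0.0, -1.0]]
force: [-0.3, -0.5, -0.5]
opening: 0.477
grasp_force: 30.0
```

Request:
steer_hand --pt "0 0 0.0008 0 0 0 0.4" --pt "0 0 0.0008 0 0 0 0.4" --pt "0 0 0.0008 0 0 0 0.7" --pt "0 0 0.0008 0 0 0 0.7" --pt "0 0 0.0008 0 0 0 0.7" --pt "0 0 -0.04 0 0 0 0.7" --pt "0 0 -0.09 0 0 0 0.7" --pt "0 0 -0.14 0 0 0 0.7" --pt "-0.03 -0.01 -0.18 0 0 0 0.7" --pt "-0.06 -0.02 -0.205 0 0 0 0.7" --pt "-0.06 -0.02 -0.205 0 0 0 0.7" --pt "-0.06 -0.02 -0.205 0 0 0 0.7" --pt "-0.06 -0.02 -0.205 0 0 0 0.7"

```text
time_s: 11.95
position: [0.5204, 0.1313, 0.2214]
tcp_rot: [[0.052, 0.999, -0.002], [0.999, -0.052, 0.0], [0.0, -0.002, -1.0]]
force: [1.2, -0.0, -0.2]
opening: 0.698
grasp_force: 0.0
```

```bash
python3 -c "
from h import *
c=cap('wrist');show(c)"
```

```text
red (0.8399, -0.3075, 33.2, 28.7, -2.2) px [526. 474.]
red (0.5428, 0.1899, 40.8, 41.3, -2.4) px [342. 159.]
orange (0.4967, 0.255, 41.4, 41.6, 4.5) px [291.  95.]
brown (0.5412, 0.1197, 42.7, 41.5, -3.0) px [344. 230.]
dark (0.5392, 0.1193, 50.2, 50.1, -2.8) px [341. 227.] area 2271.5
dark (0.5392, 0.1203, 48.2, 47.7, -3.0) px [332. 218.] area 478.0
dark (0.6177, 0.1859, 33.8, 34.9, -1.2) px [415. 160.] area 849.0
dark (0.543, 0.19, 51.1, 50.0, -2.8) px [342. 158.] area 2506.5
dark (0.5429, 0.1896, 48.2, 48.1, -2.4) px [342. 159.] area 2255.0
dark (0.5461, 0.2599, 50.9, 50.5, -3.0) px [342.  90.] area 2454.0
dark (0.5468, 0.2598, 48.5, 48.6, -2.3) px [342.  90.] area 2245.5
blue (0.8877, 0.2666, 43.1, 25.8, 7.8) px [610. 102.]
```

Request:
steer_hand --pt "0.045 -0.01 0 0 0 -4 0.7" --pt "0.09 -0.02 0 0 0 -7.5 0.7" --pt "0.1222 -0.0286 0.03 0 0 -7.5 0.7" --pt "0.1222 -0.0286 0.08 0 0 -7.5 0.7" --pt "0.1222 -0.0286 0.13 0 0 -7.5 0.7" --pt "0.1222 -0.0286 0.17 0 0 -7.5 0.7" --pt "0.1222 -0.0286 0.195 0 0 -7.5 0.7" --pt "0.1222 -0.0286 0.205 0 0 -7.5 0.7" --pt "0.1222 -0.0286 0.205 0 0 -7.5 0.7" --pt "0.1222 -0.0286 0.205 0 0 -7.5 0.7"

```text
time_s: 13.0
position: [0.4993, 0.2549, 0.0179]
tcp_rot: [[-0.079, 0.997, 0.001], [0.997, 0.079, 0.0], [0.0, 0.001, -1.0]]
force: [-0.2, 0.4, 0.2]
opening: 0.7
grasp_force: 0.0
```

Request:
steer_hand --pt "0 0 0 0 0 0 0.4" --pt "0 0 0 0 0 0 0.4" --pt "0 0 0 0 0 0 0.4" --pt "0 0 0 0 0 0 0.4" --pt "0 0 0 0 0 0 0.4"

```text
time_s: 13.5
position: [0.4993, 0.2545, 0.0185]
tcp_rot: [[-0.078, 0.997, 0.001], [0.997, 0.078, 0.0], [0.0, 0.001, -1.0]]
force: [-0.4, 0.4, 5.9]
opening: 0.476
grasp_force: 30.0
```

Request:
steer_hand --pt "0 0 -0.02 0 0 0 0.4" --pt "0.001 0.02 -0.025 0 0 3 0.4" --pt "0.001 0.04 -0.025 0 0 7.5 0.4" --pt "0.001 0.049 -0.02 0 0 7.5 0.4" --pt "0.001 0.049 -0.01 0 0 7.5 0.4" --pt "0.001 0.049 -0.004 0 0 7.5 0.4" --pt "0.001 0.049 -0.004 0 0 7.5 0.4" --pt "0.001 0.049 -0.004 0 0 7.5 0.4"

```text
time_s: 14.3
position: [0.546, 0.259, 0.0207]
tcp_rot: [[0.052, 0.999, -0.003], [0.999, -0.052, -0.001], [-0.001, -0.003, -1.0]]
force: [-0.4, 0.3, -0.0]
opening: 0.471
grasp_force: 30.0
```

Request:
steer_hand --pt "0 0 0.003 0 0 0 0.4" --pt "0 0 0.003 0 0 0 0.4" --pt "0 0 0.003 0 0 0 0.4"

```text
time_s: 14.6
position: [0.5475, 0.2593, 0.0187]
tcp_rot: [[0.052, 0.999, 0.0], [0.999, -0.052, 0.0], [0.0, 0.0, -1.0]]
force: [0.9, -0.2, -0.1]
opening: 0.473
grasp_force: 30.0
```

Request:
steer_hand --pt "0 0 0.0008 0 0 0 0.4" --pt "0 0 0.0008 0 0 0 0.4" --pt "0 0 0.0008 0 0 0 0.7" --pt "0 0 0.0008 0 0 0 0.7" --pt "0 0 0.0008 0 0 0 0.7" --pt "0 0 -0.04 0 0 0 0.7" --pt "0 0 -0.09 0 0 0 0.7" --pt "-0.03 0 -0.13 0 0 0 0.7" --pt "-0.075 0 -0.15 0 0 0 0.7" --pt "-0.12 0 -0.15 0 0 0 0.7" --pt "-0.16 0 -0.15 0 0 0 0.7" --pt "-0.16 0 -0.15 0 0 0 0.7" --pt "-0.16 0 -0.15 0 0 0 0.7"

```text
time_s: 15.9
position: [0.5392, 0.0987, 0.1685]
tcp_rot: [[0.055, 0.998, -0.0], [0.998, -0.055, 0.001], [0.001, -0.0, -1.0]]
force: [0.2, 0.6, 0.2]
opening: 0.698
grasp_force: 0.0
```

```bash
python3 -c "
from h import *
c=cap('wrist');show(c);cv2.imwrite('pics/w2.png',cv2.resize(c['color'][60:300,200:460,::-1],None,fx=2.4,fy=2.4,interpolation=cv2.INTER_CUBIC))"
```

```text
red (0.8236, -0.2678, 25.9, 54.3, -21.5) px [531. 475.]
red (0.5431, 0.1897, 40.8, 40.8, -3.2) px [321. 122.]
orange (0.5462, 0.2597, 41.6, 41.3, -2.8) px [320.  41.]
brown (0.5413, 0.1189, 41.5, 41.4, -3.1) px [324. 207.]
dark (0.539, 0.1199, 51.6, 50.8, -2.4) px [321. 204.] area 3318.0
dark (0.5388, 0.1198, 48.3, 48.8, -3.2) px [310. 193.] area 629.5
dark (0.6177, 0.1859, 35.1, 34.3, 43.5) px [408. 125.] area 1184.5
dark (0.5426, 0.1898, 51.1, 50.1, -3.0) px [320. 124.] area 3446.5
dark (0.5427, 0.1902, 48.4, 48.3, -3.2) px [321. 123.] area 3135.5
dark (0.5466, 0.2593, 51.4, 50.5, -2.7) px [321.  53.] area 277.5
blue (0.8968, 0.2789, 45.9, 26.9, 16.5) px [629.  60.]
```

View pics/w2.png

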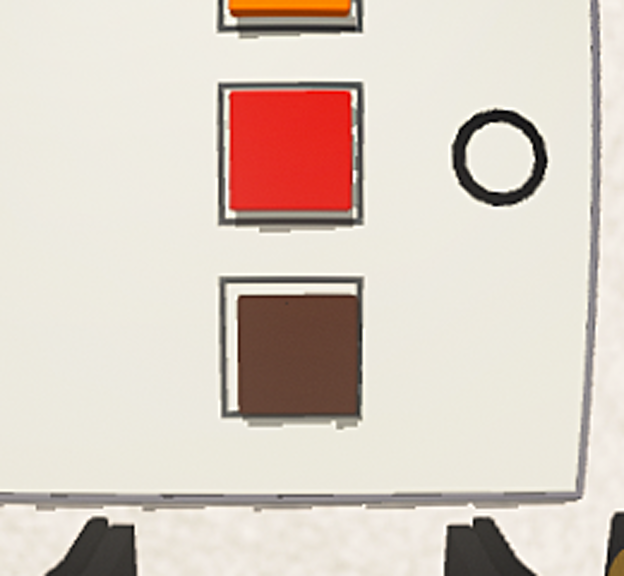

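The crop shows red centred in its square at (290,150). Brown at (298,355) sits about 2 mm towards +x and 1 mm low, so I'll mend it.

Request:
steer_hand --pt "0.0207 0.0025 0.04 0 0 0 0.7" --pt "0.0207 0.0025 0.09 0 0 0 0.7" --pt "0.0207 0.0025 0.125 0 0 0 0.7" --pt "0.0207 0.0025 0.145 0 0 0 0.7" --pt "0.0207 0.0025 0.152 0 0 0 0.7" --pt "0.0207 0.0025 0.152 0 0 0 0.7" --pt "0.0207 0.0025 0.152 0 0 0 0.4" --pt "0.0207 0.0025 0.152 0 0 0 0.4" --pt "0.0207 0.0025 0.152 0 0 0 0.4" --pt "0.0207 0.0025 0.152 0 0 0 0.4" --pt "0.0207 0.0025 0.152 0 0 0 0.4"

```text
time_s: 17.05
position: [0.5435, 0.12, 0.0177]
tcp_rot: [[0.053, 0.999, 0.002], [0.999, -0.053, 0.0], [0.0, 0.002, -1.0]]
force: [-0.7, 0.1, 7.1]
opening: 0.473
grasp_force: 30.0
```

Request:
steer_hand --pt "0 0 -0.003 0 0 0 0.4" --pt "0.001 -0.002 -0.003 0 0 0 0.4" --pt "0.001 -0.002 -0.003 0 0 0 0.4" --pt "0.001 -0.002 -0.003 0 0 0 0.4" --pt "0.001 -0.002 -0.001 0 0 0 0.4" --pt "0.001 -0.002 -0.001 0 0 0 0.4"

```text
time_s: 17.65
position: [0.5409, 0.1211, 0.0178]
tcp_rot: [[0.052, 0.999, 0.0], [0.999, -0.052, -0.0], [-0.0, 0.0, -1.0]]
force: [-1.0, -0.4, 3.4]
opening: 0.481
grasp_force: 30.0
```

Request:
steer_hand --pt "0 0 0 0 0 0 0.4" --pt "0 0 0 0 0 0 0.7" --pt "0 0 0 0 0 0 0.7" --pt "0 0 0 0 0 0 0.7" --pt "0 0 -0.04 0 0 0 0.7" --pt "0 0 -0.09 0 0 0 0.7" --pt "0 0 -0.14 0 0 0 0.7" --pt "0 0 -0.18 0 0 0 0.7" --pt "-0.03 0 -0.2 0 0 0 0.7" --pt "-0.03 0 -0.2 0 0 0 0.7" --pt "-0.03 0 -0.2 0 0 0 0.7"

```text
time_s: 18.75
position: [0.5391, 0.0908, 0.2177]
tcp_rot: [[0.054, 0.999, 0.0], [0.999, -0.054, 0.0], [0.0, 0.0, -1.0]]
force: [-0.9, 1.2, -0.1]
opening: 0.697
grasp_force: 0.0
```

```bash
python3 -c "
from h import *
c=cap('wrist');show(c)"
```

```text
red (0.8608, -0.3408, 25.2, 38.1, -4.4) px [528. 473.]
red (0.5429, 0.1899, 40.7, 40.6, -3.1) px [320. 118.]
orange (0.5462, 0.2599, 40.6, 40.1, -3.1) px [320.  48.]
brown (0.5392, 0.1197, 40.8, 41.4, -3.1) px [321. 191.]
dark (0.5391, 0.1198, 51.1, 50.5, -3.2) px [320. 189.] area 2502.0
dark (0.5391, 0.1199, 49.1, 48.9, -3.1) px [318. 181.] area 492.5
dark (0.6175, 0.1864, 34.4, 34.5, -2.6) px [396. 121.] area 892.5
dark (0.5429, 0.1895, 51.0, 49.9, -3.1) px [320. 119.] area 2564.0
dark (0.5424, 0.1896, 48.9, 48.8, -3.0) px [320. 119.] area 2358.0
blue (0.884, 0.2767, 42.7, 25.9, 18.6) px [596.  60.]
```

All three tiles are now within about 0.5 mm of their square centres. Next I'll look at the tray.

Request:
steer_hand --pt "-0.318 -0.122 0 0 0 75.5 0.7" --pt "-0.318 -0.122 0 0 0 75.5 0.7" --pt "-0.318 -0.122 0 0 0 75.5 0.7" --pt "-0.318 -0.122 0 0 0 75.5 0.7" --pt "-0.318 -0.122 0 0 0 75.5 0.7" --pt "-0.318 -0.122 0 0 0 75.5 0.7" --pt "-0.318 -0.122 0 0 0 75.5 0.7" --pt "-0.318 -0.122 0 0 0 75.5 0.7" --pt "-0.318 -0.122 0 0 0 75.5 0.7" --pt "-0.318 -0.122 0 0 0 75.5 0.7" --pt "-0.318 -0.122 0 0 0 75.5 0.7" --pt "-0.318 -0.122 0 0 0 75.5 0.7" --pt "-0.318 -0.122 0 0 0 75.5 0.7"

```text
time_s: 20.1
position: [0.4009, -0.2195, 0.2173]
tcp_rot: [[0.98, 0.201, -0.0], [0.201, -0.98, 0.0], [-0.0, -0.001, -1.0]]
force: [0.2, -0.2, 0.4]
opening: 0.704
grasp_force: 0.0
```

```bash
python3 - <<'E'
from h import *
c=cap('wrist');show(c);im=c['color'];cv2.imwrite('pics/w3.png',im[:,:,::-1])
hsv=cv2.cvtColor(im,cv2.COLOR_RGB2HSV).astype(int);H,S,V=hsv[...,0],hsv[...,1],hsv[...,2]
for k in blobs(((H<5)|(H>174))&(S>150)&(V>90)):print('bead',rect(cast(c,k[:,0],.014)),k[:,0].mean(0))
E
```

```text
red (0.5418, 0.1835, 52.6, 42.3, -1.7) px [22. 51.]
brown (0.5386, 0.114, 49.9, 42.3, -3.3) px [60. 52.]
dark (0.539, 0.122, 57.4, 51.1, -3.0) px [62. 53.] area 1276.5
dark (0.5425, 0.189, 51.3, 50.6, -4.2) px [30. 52.] area 222.0
blue (0.5561, -0.1925, 29.6, 29.6, 11.7) px [326.  61.]
blue (0.557, -0.1922, 21.2, 21.7, 11.8) px [326.  60.]
blue (0.5057, -0.203, 158.7, 89.4, 11.6) px [326. 113.]
blue (0.5264, -0.1986, 98.9, 39.5, 11.6) px [326.  90.]
bead (0.5555, -0.1924, 18.4, 18.8, -31.4) [325.88461538  60.        ]
bead (0.544, 0.1945, 54.1, 43.4, -1.7) [22.04587156 50.75229358]
```

View pics/w3.png

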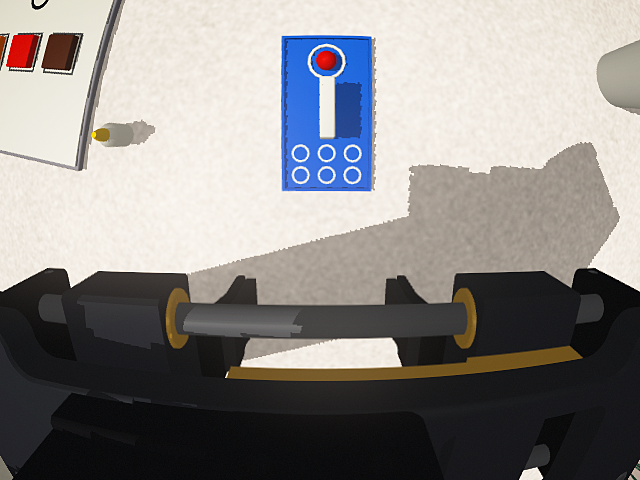

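The tray is at (326,113) px with the bead at (326,60) in its pocket and the rib at (327,107). The tool yaw already matches, so I'll descend.

Request:
steer_hand --pt "0.045 0.003 0 0 0 0 0.6" --pt "0.09 0.0064 0 0 0 0 0.6" --pt "0.106 0.0064 0.03 0 0 0 0.6" --pt "0.106 0.0064 0.07 0 0 0 0.6" --pt "0.106 0.0064 0.11 0 0 0 0.6" --pt "0.106 0.0064 0.145 0 0 0 0.6" --pt "0.106 0.0064 0.17 0 0 0 0.6" --pt "0.106 0.0064 0.188 0 0 0 0.6" --pt "0.106 0.0064 0.196 0 0 0 0.6" --pt "0.106 0.0064 0.196 0 0 0 0.5" --pt "0.106 0.0064 0.196 0 0 0 0.4" --pt "0.106 0.0064 0.196 0 0 0 0.35"

```text
time_s: 21.35
position: [0.5067, -0.2057, 0.0227]
tcp_rot: [[0.98, 0.2, 0.002], [0.2, -0.98, -0.001], [0.002, 0.002, -1.0]]
force: [0.2, -0.7, -0.3]
opening: 0.411
grasp_force: 0.0
```

Request:
steer_hand --pt "0 0 0 0 0 0 0.3" --pt "0 0 0 0 0 0 0.27" --pt "0 0 0 0 0 0 0.24" --pt "0 0 0 0 0 0 0.21" --pt "0 0 0 0 0 0 0.18" --pt "0 0 0 0 0 0 0.14" --pt "0 0 0 0 0 0 0.1" --pt "0 0 0 0 0 0 0.05" --pt "0 0 0 0 0 0 0" --pt "0 0 0 0 0 0 0" --pt "0 0 0 0 0 0 0"

```text
time_s: 22.45
position: [0.5056, -0.205, 0.0215]
tcp_rot: [[0.98, 0.199, -0.001], [0.199, -0.98, 0.0], [-0.001, -0.001, -1.0]]
force: [-0.1, 2.5, 1.2]
opening: 0.162
grasp_force: 30.0
```

Rib gripped. Gentle lift, then check the bead.

Request:
steer_hand --pt "0 0 -0.001 0 0 0 0" --pt "0 0 -0.003 0 0 0 0" --pt "0 0 -0.006 0 0 0 0" --pt "0 0 -0.01 0 0 0 0" --pt "0 0 -0.016 0 0 0 0" --pt "0 0 -0.023 0 0 0 0" --pt "0 0 -0.031 0 0 0 0" --pt "0 0 -0.04 0 0 0 0" --pt "0 0 -0.05 0 0 0 0" --pt "0 0 -0.06 0 0 0 0" --pt "0 0 -0.07 0 0 0 0" --pt "0 0 -0.08 0 0 0 0" --pt "0 0 -0.089 0 0 0 0" --pt "0 0 -0.097 0 0 0 0" --pt "0 0 -0.103 0 0 0 0" --pt "0 0 -0.107 0 0 0 0" --pt "0 0 -0.11 0 0 0 0" --pt "0 0 -0.112 0 0 0 0" --pt "0 0 -0.112 0 0 0 0" --pt "0 0 -0.112 0 0 0 0"

```text
time_s: 24.45
position: [0.5058, -0.2051, 0.1333]
tcp_rot: [[0.98, 0.199, -0.0], [0.199, -0.98, 0.0], [-0.0, -0.0, -1.0]]
force: [0.1, -0.6, -1.4]
opening: 0.158
grasp_force: 30.0
```

```bash
python3 - <<'E'
from h import *
c=cap('wrist');cv2.imwrite('pics/w4.png',c['color'][:,:,::-1])
E
```

```text
(no output)
```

View pics/w4.png

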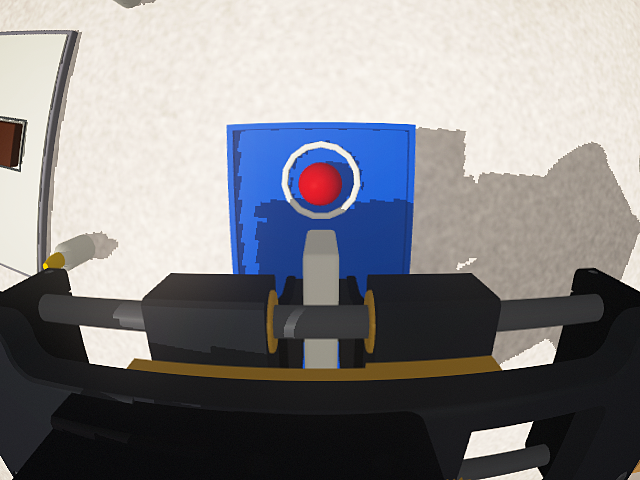

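The bead is in its pocket at (320,184), and the tray looks level and square to the gripper. I'll carry it in two eased legs.

Request:
steer_hand --pt "0.0007 -0.0018 0 0 0 0 0" --pt "0.002 -0.0054 0 0 0 0 0" --pt "0.004 -0.0108 0 0 0 0 0" --pt "0.007 -0.018 0 0 0 0 0" --pt "0.0103 -0.027 0 0 0 0 0" --pt "0.0144 -0.0378 0 0 0 0 0" --pt "0.0192 -0.0504 0 0 0 0 0" --pt "0.0247 -0.065 0 0 0 0 0" --pt "0.0302 -0.079 0 0 0 0 0" --pt "0.0357 -0.0936 0 0 0 0 0" --pt "0.0412 -0.108 0 0 0 0 0" --pt "0.0467 -0.1225 0 0 0 0 0" --pt "0.0515 -0.135 0 0 0 0 0" --pt "0.0563 -0.1477 0 0 0 0 0" --pt "0.0604 -0.1585 0 0 0 0 0" --pt "0.0631 -0.1657 0 0 0 0 0" --pt "0.0659 -0.173 0 0 0 0 0" --pt "0.0672 -0.1765 0 0 0 0 0" --pt "0.0682 -0.179 0 0 0 0 0" --pt "0.0686 -0.1801 0 0 0 0 0"

```text
time_s: 26.5
position: [0.5373, -0.015, 0.1335]
tcp_rot: [[0.98, 0.199, 0.0], [0.199, -0.98, -0.0], [0.0, 0.0, -1.0]]
force: [0.0, 0.2, -2.6]
opening: 0.157
grasp_force: 30.0
```

Request:
steer_hand --pt "0.0007 -0.0018 0 0 0 0 0" --pt "0.002 -0.0054 0 0 0 0 0" --pt "0.004 -0.0108 0 0 0 0 0" --pt "0.007 -0.018 0 0 0 0 0" --pt "0.0103 -0.027 0 0 0 0 0" --pt "0.0144 -0.0378 0 0 0 0 0" --pt "0.0192 -0.0504 0 0 0 0 0" --pt "0.0247 -0.065 0 0 0 0 0" --pt "0.0302 -0.079 0 0 0 0 0" --pt "0.0357 -0.0936 0 0 0 0 0" --pt "0.0412 -0.108 0 0 0 0 0" --pt "0.0467 -0.1225 0 0 0 0 0" --pt "0.0515 -0.135 0 0 0 0 0" --pt "0.0563 -0.1477 0 0 0 0 0" --pt "0.0604 -0.1585 0 0 0 0 0" --pt "0.0631 -0.1657 0 0 0 0 0" --pt "0.0659 -0.173 0 0 0 0 0" --pt "0.0672 -0.1765 0 0 0 0 0" --pt "0.0682 -0.179 0 0 0 0 0" --pt "0.0686 -0.1801 0 0 0 0 0"

```text
time_s: 28.5
position: [0.5686, 0.1751, 0.1335]
tcp_rot: [[0.98, 0.199, -0.0], [0.199, -0.98, -0.0], [-0.0, 0.0, -1.0]]
force: [0.5, -0.3, -1.6]
opening: 0.16
grasp_force: 30.0
```

```bash
python3 - <<'E'
from h import *
c=cap('wrist');im=c['color'];cv2.imwrite('pics/w5.png',im[:,:,::-1])
s=bot.read_state();print(s['position'],s['tcp_rot'].round(4))
zt=s['position'][2]-.0215
for n in('wrist','scene','side'):
    c=cap(n);hsv=cv2.cvtColor(c['color'],cv2.COLOR_RGB2HSV).astype(int);H,S,V=hsv[...,0],hsv[...,1],hsv[...,2]
    for k in blobs(((H<5)|(H>174))&(S>150)&(V>60),40):
        r=rect(cast(c,k[:,0],zt+.014))
        if 12<r[2]<28: print(n,'bead',r)
cv2.imwrite('pics/sc5.png',np.hstack([cap('scene')['color'][120:360,280:560,::-1],cap('side')['color'][120:360,120:400,::-1]]))
E
```

```text
[0.56856609 0.17510701 0.13355168] [[ 9.800e-01  1.991e-01 -1.000e-04]
 [ 1.991e-01 -9.800e-01 -0.000e+00]
 [-1.000e-04  0.000e+00 -1.000e+00]]
wrist bead (0.6189, 0.1897, 18.8, 19.1, 11.3)
scene bead (0.62, 0.1895, 15.1, 20.5, -17.4)
side bead (0.681, -0.2584, 26.5, 9.4, 37.9)
```

View pics/w5.png

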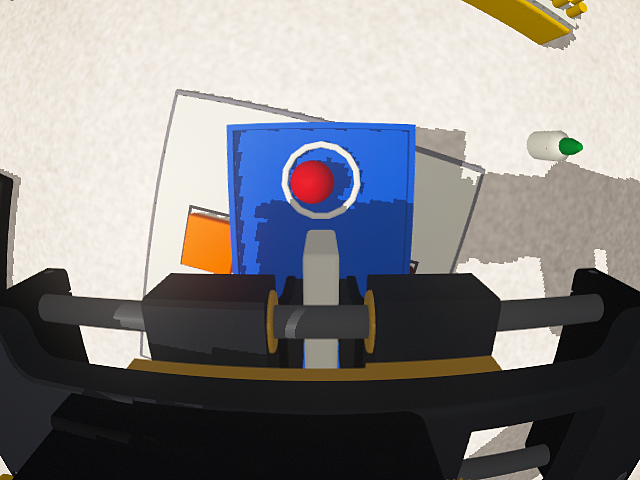

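View pics/sc5.png

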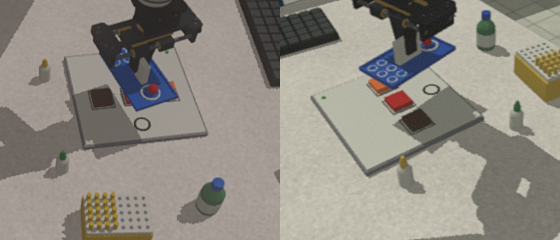

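The bead is in the pocket at (312,182) px, about 2.5 mm past the ring centre towards +y. The tray is level above the panel, and the tiles and bottles are undisturbed. I'll make a small slow correction and let it settle.

Request:
steer_hand --pt "0 0.0003 0 0 0 0 0" --pt "0 0.0006 0 0 0 0 0" --pt "0 0.0009 0 0 0 0 0" --pt "0 0.0012 0 0 0 0 0" --pt "0 0.0015 0 0 0 0 0" --pt "0 0.0017 0 0 0 0 0" --pt "0 0.0018 0 0 0 0 0" --pt "0 0.0018 0 0 0 0 0" --pt "0 0.0018 0 0 0 0 0" --pt "0 0.0018 0 0 0 0 0" --pt "0 0.0018 0 0 0 0 0" --pt "0 0.0018 0 0 0 0 0" --pt "0 0.0018 0 0 0 0 0" --pt "0 0.0018 0 0 0 0 0" --pt "0 0.0018 0 0 0 0 0"

```text
time_s: 30.3
position: [0.5689, 0.1734, 0.1335]
tcp_rot: [[0.98, 0.199, -0.0], [0.199, -0.98, 0.0], [-0.0, -0.0, -1.0]]
force: [-0.8, 0.3, -2.6]
opening: 0.159
grasp_force: 30.0
```

```bash
cat > b.py <<'E'
from h import *
for i in range(3):
    c=cap('wrist');s=bot.read_state();hsv=cv2.cvtColor(c['color'],cv2.COLOR_RGB2HSV).astype(int);H,S,V=hsv[...,0],hsv[...,1],hsv[...,2]
    for k in blobs(((H<5)|(H>174))&(S>150)&(V>60),40):
        r=rect(cast(c,k[:,0],s['position'][2]-.0075))
        if 12<r[2]<28: print('bead',r,k[:,0].mean(0).round(1))
    cap('scene');cap('scene')
E
python3 b.py
```

```text
bead (0.6192, 0.188, 18.8, 19.1, 11.3) [311.5 181.6]
bead (0.6192, 0.188, 18.8, 19.1, 11.3) [311.6 181.8]
bead (0.6193, 0.188, 18.8, 19.1, 11.3) [311.5 181.6]
```

```bash
python3 -c "
from rig import bot
print(bot.hand_in())"
```

```text
the job is handed in; nothing more can be done
None
```

I handed the job in at about 31 s: each tile measured within about 0.5 mm of its square's centre, and the tray is held still and level about 10 cm above the panel, with the bead in its pocket about 1 mm from the ring's centre.

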